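# Load the curing station and hold its sprung cover at the mark

### The job

Stand one ivory resin casting upright in each of the two wells of the curing station, fully down, and let go of them. Then take the station's spring-closed lamp cover by its bar, lift it until the pointer on the cover is level with the clip on the quadrant, and finish while still holding the cover steady there. Do not push the clip along, and leave the other things on the table alone.

Things in the scene. Friction and masses are not known exactly. Their poses are not given: they have to be found in the camera images.
- station: curing station, fixed: base plate 335x200x6 with a grey two-well block at its front and a grey lamp housing 135 deep, 180 wide, with a hinged cover 10 thick (top 100 up); origin on the table, 175 behind the wells' line, 80 behind the bar of the shut cover, 105 in front of the hinge line; x points from wells to hinge. An upright quadrant stands 108 to its left (+y), up to 195 high
- casting_a_mid (a point): first ivory resin casting (a solid round plug with a thin groove near its top), 38 diameter, 50 tall, standing upright on the table to the right of the station, about 60 g; the point is its centre, half-way up (25 above its foot); z is its axis. The two castings are alike, either goes in either well
- casting_b_mid (a point): second ivory resin casting (a solid round plug with a thin groove near its top), 38 diameter, 50 tall, standing upright on the table to the right of the station, about 60 g; the point is its centre, half-way up (25 above its foot); z is its axis. The two castings are alike, either goes in either well
- casting_a: the first casting's body, origin under its centre
- casting_b: the second casting's body, origin under its centre
- well_left (a point): centre of the flat floor of the left (+y) well in the station's grey block: a round bore 43 in diameter, 20 deep, with a chamfered mouth, its mouth 32 above the table and its floor 12 above the table; a seated casting's centre stands 25 above this point and 30 of the casting stand proud. The wells are 90 apart
- well_right (a point): centre of the flat floor of the right (-y) well in the station's grey block: a round bore 43 in diameter, 20 deep, with a chamfered mouth, its mouth 32 above the table and its floor 12 above the table; a seated casting's centre stands 25 above this point and 30 of the casting stand proud. The wells are 90 apart
- cover (a joint): angle of the cover in rad: 0 shut, grows as its front edge rises about the rear hinge. A spring and its weight pull it shut; holding it at the clip takes about 5 to 8 N upward at the bar. Let go, it falls shut
- cover_axis (a point): middle of the cover's hinge line at the rear of the housing, 95 above the table; the line runs along the station's y
- pointer (a point): tip point of the black pointer at the cover's left (+y) front corner, 148 from the hinge line; moves with the cover
- clip_mark (a point): the point marked by the small black clip that rides on the rim of the upright aluminium quadrant at the left (+y) side; the pointer meets this point when the cover is at the clip's angle
- clip (a joint): the cover angle in rad that the clip marks (0.30 to 0.55); friction holds the clip, it is not to be moved
- eraser: eraser, red card wrap on a white block, 21 x 45 x 13, lying between the two castings' places; origin under its centre. Bystander
- cement_can: small tin with screw cap, 49 diameter x 83, behind the castings; origin under its centre. Bystander
- dropper_bottle: white dropper bottle with a black collar, 40 diameter x 111, at the left edge; origin under its centre. Bystander
- pipe_offcut: lying offcut of pale plastic pipe, 27 diameter x 85 long, behind the castings, not one of them; origin under its centre. Bystander
- grab_bar: round dark bar, 12 diameter, 84 long, along the station's y, between two arms 44 clear in front of the cover's edge, 95 above the table when shut, free all round; origin at its centre, 185 from the hinge line: at cover angle t it lies 185*cos(t) in front of the hinge (station -x) and 185*sin(t) above it. It turns freely on its own axis
Not all that is in view belongs to the job. Leave any green or orange look-alike of the casting_b alone.

How it is judged:
By the outcome, as a careful person would: the job done as asked, in the order asked, and still so for the second after the job is handed in, while the arm keeps its last pose, push and grip.
It also fails if it takes over 72 s, if anything falls off the work surface, if the arm or the gripper's body presses on something with over 40 N, if the wrist force passes 120 N, or if a joint passes its speed limit or range.

### The arm

A 6-joint arm with a two-finger parallel gripper is mounted at the origin on a cart in front of the work surface, level with it; the furniture and walls round the work are solid. World frame = base frame: x ahead of the robot, y to its left, z up, the work surface at z = 0. Lengths are in m, angles in rad, forces in N, time in s.
With the tool pointing down it reaches from about 0.275 to 0.725 m from the base axis. Payload 5.6 kg.
Tool frame: the origin (TCP) lies midway between the tips of the shut fingers; the grasp point (between the pads) lies 19 mm behind it (ctrl.hold_point_z is the x of the grasp point in the tool frame, in m); x points along the fingers, z is the direction in which the jaws open and shut, and the axes are right-handed (so a half turn about x gives the same grasp; the last joint's range is limited). The gripper opens to 85 mm and grips with 20 to 120 N. Pads are 22 mm wide; open, the fingers measure 114 mm over their backs; the gripper's body (76 mm by 85 mm) begins 54 mm behind the grasp point. The pads swing forward as they close: fully open they stand 13 mm farther back than shut.
Start: joints at [-0.959, 0.255, 0.108, 0, -1.424, -0.285], TCP at [0.177, -0.521, 0.231] pointing down, gripper open.
Joint ranges: [-2.95, 2.95], [-1.21, 1.97], [-1.09, 1.5], [-2.87, 1.71], [-2.94, -0.07], [-3.05, 3.05]. Speed limits (rad/s): [2.57, 2.57, 3.14, 3.14, 3.14, 3.14].

### API

Orientations are given as a unit quaternion [x, y, z, w].
In Python, from cell import readout, capture, get_calibration, hand_in, nets, ctrl gives the robot as it stands.
- The arm moves only by the tool carry_out, never from a script. Its argument "rows" is a list of rows, each a list of 2 entries, a list of its own where there are three numbers: the shift along the world's x, y, z in units of 40 mm (1.0 is 40 mm), then the turn about the world's z in rad. In form: [[[dx, dy, dz], twist], ...]. A call has exactly 10 rows; each row shifts and turns the commanded pose from where the row before left it; what a row does not reach is not made up. A row lasts 1/12 s, in which the tool goes at most 41.7 mm and 7.16 degrees, less where a joint would pass 70% of its speed; a pose out of reach is approached as far as the arm can. A call is refused whole if a number of a shift passes 1 or a number of a turn 0.125, either way. A call with a gripper value outside its range is refused whole. "jaw" is the closure, from 0 (fully open) to 1 (shut), set as the call begins (left out, the last holds). The fingers move at their own pace and stop on an object; "force" is the grip in N (left out, the last holds). Time passes only in rows, so rows that do not move let the fingers close, or fill a call up. It gives the time, the measured TCP pose, the force and the opening at its end, in the units of the state.
- readout.state(): the state, without advancing time (a new reading comes with each control period).
- capture(name): name is "side" or "top"; returns the picture (420x560x3 uint8, blue, green, red); there is no depth.
- get_calibration(name): a dict with "mtx" (3x3 intrinsics, pixels), "R" (3x3) and "t" (3): a world point X has camera coordinates R X + t. Camera axes: x right, y down, z forward; pixel columns grow to the right and rows downward; lengths in m; the calibration is good to about 2 mm. A picture is of the moment at which its call begins. get_calibration takes no time and is no camera call.
- hand_in(): hands the job in, once; it reports no verdict.
Trained networks look in the newest picture that a camera, given by its name, has taken for a name from the list of things; names that differ only in an ending like _2 or _b are one class to them, and where a whole thing is asked for, a point or a joint stands for the part that bears it (a point fixed in the world has none). Each returns a list of dicts, best first, with "conf" (0 to 1); they miss things now and then, are a little off and sometimes report something else, mostly with a low value. They report only what shows in the picture. A call takes as long as a camera call. They do not tell look-alikes from the thing itself.
- nets.silhouettes(camera, thing): "mask" (420x560 bool, what is visible of it) and "box" ([centre column, centre row, width, height] in pixels, round what is visible of it).
- nets.tip_of(camera, thing): "at" ([column, row] in pixels: a listed point, or the origin of a listed thing).
The state is a dict: "time_s": time; "q": joint angles; "joint_vel": joint speeds; "joint_torque": joint torques, N m; "tcp_pos": TCP position; "eef_rot": TCP orientation; "ft_force": force on the tool from outside, world axes, zero at the start; "wrist_torque": the same for the moment, N m; "grip_width": finger opening in m.
Only numpy, scipy, OpenCV 4.12 (cv2) and the standard library are available. Lean on these libraries where they do the work, as an engineer would, in place of code of your own. Each camera call takes 0.05 s, during which the arm holds its last target. There are 200 camera calls.

## Working session

There is one attempt and no reset: what is moved stays moved. The work goes in short steps, Python scripts to look and compute and a tool call to move; the robot and the scene stay as the last step left them, time stands still between calls to the robot, and variables do not carry over. Pictures are saved under pics/ and viewed, about 8 in all and at most 12, crops included, and the job is handed in when it is done.

Besides the shell and the picture viewer there is one more tool, called as name([rows], argument=value, ...), one row to a line, values as JSON. carry_out: Moves the arm, as the interface text tells. Its arguments: {"type":"object","properties":{"rows":{"type":"array","items":{"type":"array"}},"jaw":{"type":"number"},"force":{"type":"number"}},"required":["rows"]}

```bash
mkdir -p pics; cat > h.py <<'E'
import numpy as np,cv2
from cell import readout,capture,get_calibration,hand_in,nets,ctrl
C={n:get_calibration(n) for n in("side","top")}
def P(n,X):
    c=C[n];p=np.array(c["mtx"])@(np.array(c["R"])@np.array(X)+np.array(c["t"]).ravel());return p[:2]/p[2]
def ray(n,uv):
    c=C[n];R=np.array(c["R"]);t=np.array(c["t"]).ravel()
    return -R.T@t, R.T@np.linalg.inv(np.array(c["mtx"]))@np.array([*uv,1.])
def atz(n,uv,z):
    o,d=ray(n,uv);return o+d*(z-o[2])/d[2]
def tri(a,b):
    o1,d1=ray("side",a);o2,d2=ray("top",b)
    s=np.linalg.lstsq(np.c_[d1,-d2],o2-o1,rcond=None)[0]
    p,q=o1+s[0]*d1,o2+s[1]*d2;return (p+q)/2,np.linalg.norm(p-q)
E
python3 - <<'E'
from h import *
np.set_printoptions(precision=4,suppress=True)
for n in C:
    cv2.imwrite(f"pics/{n}0.png",capture(n)); print(n,ray(n,(280,210)))
    for th in["casting_a_mid","well_left","well_right","pointer","clip_mark","grab_bar","cover_axis","station","cement_can","eraser","pipe_offcut","dropper_bottle"]:
        print(th,[(np.round(r["at"],1).tolist(),round(r["conf"],2)) for r in nets.tip_of(n,th)[:5]])
print(readout.state(),ctrl.hold_point_z)
E
```

```text
side (array([0.352 , 0.8603, 0.8108]), array([ 0.2131, -0.7386, -0.6396]))
casting_a_mid [([287.8, 177.7], 0.56)]
well_left [([302.3, 299.3], 0.57)]
well_right [([318.6, 267.0], 0.56)]
pointer [([240.2, 265.2], 0.92), ([290.7, 178.4], 0.6)]
clip_mark [([233.4, 248.1], 0.53), ([250.5, 258.6], 0.25)]
grab_bar [([275.9, 241.7], 0.44)]
cover_axis [([209.9, 215.6], 0.87), ([319.3, 186.2], 0.26)]
station [([249.4, 259.3], 0.84)]
cement_can [([261.9, 165.7], 0.92), ([322.4, 266.7], 0.44)]
eraser [([322.7, 183.8], 0.59), ([345.3, 187.3], 0.23)]
pipe_offcut [([251.3, 189.4], 0.66)]
dropper_bottle [([253.2, 332.1], 0.8)]
top (array([0.509 , 0.0436, 0.9859]), array([ 0.0841, -0.001 , -0.9965]))
casting_a_mid []
well_left [([210.1, 251.0], 0.88)]
well_right []
pointer [([193.7, 187.0], 0.79)]
clip_mark [([376.0, 192.1], 0.63), ([188.2, 186.3], 0.39)]
grab_bar [([232.5, 214.9], 0.51)]
cover_axis [([255.0, 132.3], 0.75)]
station [([244.7, 190.9], 0.84)]
cement_can [([408.0, 152.2], 0.86)]
eraser [([383.8, 236.1], 0.75)]
pipe_offcut [([364.5, 153.0], 0.72), ([160.6, 218.7], 0.21)]
dropper_bottle [([158.6, 218.4], 0.92), ([191.0, 183.4], 0.71)]
{'time_s': 1.3, 'q': array([-0.9594,  0.2551,  0.1082, -0.    , -1.4239, -0.2846]), 'joint_vel': array([-0.0004,  0.0011, -0.0012, -0.0015,  0.0018,  0.0011]), 'joint_torque': array([ -0.    , -38.6412,  23.8064,   5.3678,  -0.0006,   0.    ]), 'tcp_pos': array([ 0.1766, -0.5209,  0.2313]), 'eef_rot': array([-0.5746,  0.412 ,  0.5747,  0.412 ]), 'ft_force': array([-0.3606, -0.2575, -0.1982]), 'wrist_torque': array([-0.0492,  0.0433,  0.0454]), 'grip_width': 0.08573899196667577} -0.0187
```

```bash
python3 -c "
import cv2,numpy as np
a=cv2.imread('pics/side0.png')[110:360,160:460];b=cv2.imread('pics/top0.png')[90:310,120:460]
cv2.imwrite('pics/s1.png',cv2.resize(a,None,fx=2.4,fy=2.4,interpolation=2));cv2.imwrite('pics/t1.png',cv2.resize(b,None,fx=2.35,fy=2.35,interpolation=2))"
```

```text
(no output)
```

View pics/s1.png

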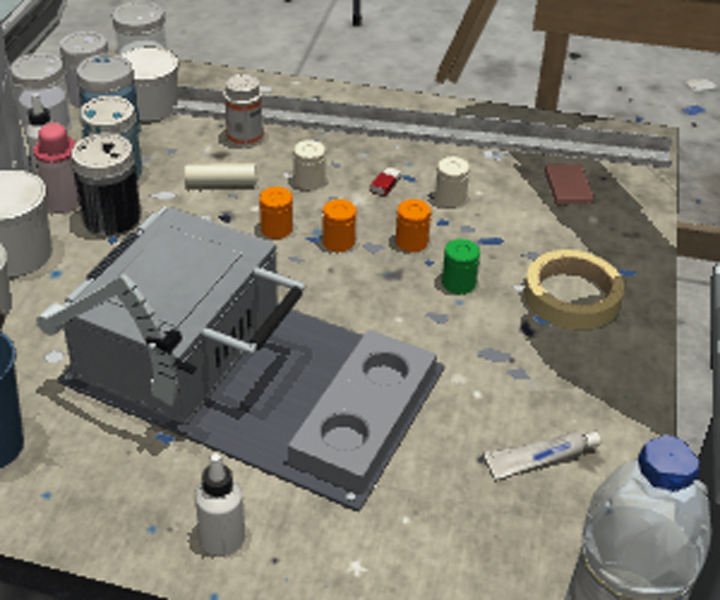

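View pics/t1.png

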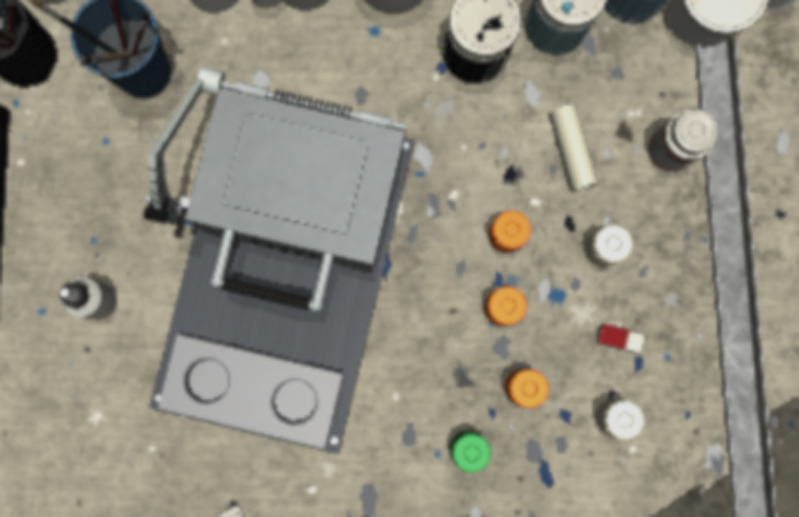

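The castings are the two ivory plugs, at side (289,179) and (348,186), top (381,193) and (385,269). The look-alikes are orange at top (337,188), (336,220) and (345,255), and green at (320,283). The pale pipe at top (364,153) is not a casting either. I'll measure the castings, wells and clip next.

```bash
python3 - <<'E'
from h import *
np.set_printoptions(precision=4,suppress=True)
t=cv2.imread('pics/top0.png');s=cv2.imread('pics/side0.png')
print(C["top"]["mtx"])
g=t.min(2)
def blob(u,v,r,th):
    m=np.zeros(g.shape,np.uint8);m[v-r:v+r,u-r:u+r]=(g[v-r:v+r,u-r:u+r]>th)
    n,l,st,c=cv2.connectedComponentsWithStats(m);k=1+st[1:,4].argmax();return c[k],st[k]
for uv in[(381,193),(385,269)]:
    for th in(150,175,195):
        c,st=blob(*uv,14,th);print(c,st,atz("top",c,.05))
for n in("top","side"):
  for th in("casting_a","casting_b","well_left","station","cement_can"):
    if n=="side" or th!="well_left":
      print(n,th,[(np.round(r["box"],1).tolist(),round(r["conf"],2)) for r in nets.silhouettes(n,th)[:6]])
# predicted side pixel of casting mid for check
for uv in[(381,193),(385.5,268.7)]:
    X=atz("top",uv,.05);X[2]=.025;print("side pred",P("side",X))
gg=cv2.cvtColor(t,6)
G=cv2.resize(gg[225:290,180:275],None,fx=6,fy=6,interpolation=2)
hc=cv2.HoughCircles(G,cv2.HOUGH_GRADIENT,1,120,param1=80,param2=20,minRadius=40,maxRadius=75)
for c in hc[0][:5]:
    uv=(c[:2]+.5)/6-.5+[180,225];print("well",uv,c[2]/6,atz("top",uv,.032))
a=cv2.resize(s[205:290,175:290],None,fx=6.5,fy=6.5,interpolation=2);b=cv2.resize(t[160:220,170:270],None,fx=7,fy=7,interpolation=2)
cv2.imwrite('pics/s2.png',a);cv2.imwrite('pics/w.png',cv2.resize(G,None,fx=1,fy=1));cv2.imwrite('pics/t2.png',b)
print("wl side/top tri",tri((302.3,299.3),(210.1,251.0)))
E
```

```text
[[406.1623   0.     280.3899]
 [  0.     406.1623 212.3925]
 [  0.       0.       1.    ]]
[380.9352 192.8056] [373 182  17  20 216] [ 0.6305 -0.1912  0.05  ]
[380.9891 193.0492] [374 186  15  15 183] [ 0.6299 -0.1913  0.05  ]
[380.7256 193.2805] [374 186  15  15 164] [ 0.6294 -0.1907  0.05  ]
[386.0045 268.5113] [378 260  17  18 221] [ 0.4561 -0.2012  0.05  ]
[385.7919 268.3959] [378 261  16  16 197] [ 0.4564 -0.2007  0.05  ]
[385.7765 268.3529] [379 261  15  15 170] [ 0.4565 -0.2007  0.05  ]
top casting_a [([379.4, 192.8, 13.5, 17.1], 0.86), ([384.9, 269.9, 18.4, 16.9], 0.81), ([335.8, 219.8, 15.6, 14.0], 0.64), ([342.3, 256.6, 20.0, 18.3], 0.6), ([339.6, 187.9, 19.5, 19.7], 0.51), ([235.9, 201.8, 115.6, 164.2], 0.49)]
top casting_b [([379.4, 192.8, 13.5, 17.1], 0.86), ([384.9, 269.9, 18.4, 16.9], 0.81), ([335.8, 219.8, 15.6, 14.0], 0.64), ([342.3, 256.6, 20.0, 18.3], 0.6), ([339.6, 187.9, 19.5, 19.7], 0.51), ([235.9, 201.8, 115.6, 164.2], 0.49)]
top station [([238.5, 201.9, 114.4, 162.0], 0.83), ([379.8, 195.7, 18.8, 15.6], 0.19)]
top cement_can [([411.8, 148.8, 29.4, 23.1], 0.64)
[... 252 characters left out ...]
0, 21.0], 0.55)]
side casting_b [([351.9, 222.1, 18.1, 23.7], 0.82), ([332.1, 203.3, 16.1, 19.4], 0.77), ([291.2, 179.4, 14.5, 18.0], 0.61), ([275.2, 197.4, 16.1, 20.4], 0.6), ([347.7, 185.1, 18.0, 25.5], 0.59), ([303.1, 204.8, 16.0, 21.0], 0.55)]
side well_left [([261.8, 261.1, 165.8, 125.3], 0.64)]
side station [([260.2, 260.6, 170.2, 124.7], 0.72)]
side cement_can [([260.5, 155.9, 14.2, 29.4], 0.61), ([273.9, 240.9, 22.4, 19.4], 0.19)]
side pred [287.9154 178.6883]
side pred [347.5086 186.0994]
well [207.8333 251.5   ] 7.9 [0.4905 0.2104 0.032 ]
well [245.5    260.1667] 10.383333 [0.4713 0.122  0.032 ]
wl side/top tri (array([ 0.4906,  0.2109, -0.0027]), np.float64(0.0011181754932746515))
```

View pics/s2.png

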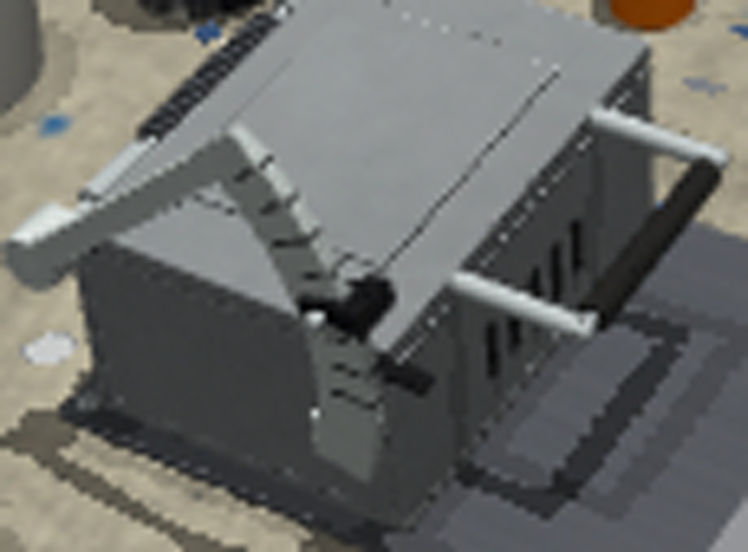

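Side view: clip is the black block at about (231,252), with the pointer below it near (237,262). Wells come out 90.5 mm apart, so they fit, and the casting heights agree between the two views.

```bash
cat >> h.py <<'E'
from scipy.spatial.transform import Rotation as Ro
WL=np.array([.4905,.2104]);WR=np.array([.4713,.122])
ey=(WL-WR)/np.linalg.norm(WL-WR);ex=np.array([ey[1],-ey[0]]);O=(WL+WR)/2+.175*ex
def S(x,y,z): return np.r_[O+x*ex+y*ey,z]
def st():
    s=readout.state();z=Ro.from_quat(s["eef_rot"]).as_matrix()
    print("t %.2f"%s["time_s"],"tcp",s["tcp_pos"].round(4),"xax",z[:,0].round(3),"jaw yaw %.3f"%np.arctan2(z[1,2],z[0,2]),"F",s["ft_force"].round(1),"w %.4f"%s["grip_width"],"q",s["q"].round(2));return s
E
python3 - <<'E'
from h import *
np.set_printoptions(precision=4,suppress=True)
st();print("stn yaw",np.arctan2(ex[1],ex[0]),"O",O)
for nm,p in dict(orig=S(0,0,0),bar=S(-.08,0,.095),axis=S(.105,0,.095),ptr=S(-.043,.1,.095)).items(): print(nm,p,P("side",p),P("top",p))
for y in(.1,.108):
  for a in np.arange(.25,.6,.05):
    p=S(.105-.148*np.cos(a),y,.095+.148*np.sin(a));print(y,round(a,2),P("side",p).round(1),P("top",p).round(1))
for n,uv,z in[("eraser",(383.8,236.1),0),("can",(408,152),0),("orange",(336,188),.05),("or3",(345,255),.05)]:print(n,atz("top",uv,z))
E
```

```text
t 1.75 tcp [ 0.1766 -0.5209  0.2313] xax [ 0. -0. -1.] jaw yaw 1.898 F [-0.2  0.3  0.4] w 0.0857 q [-0.96  0.26  0.11  0.   -1.42 -0.28]
stn yaw -0.21387281957955775 O [0.6519 0.1291]
orig [0.6519 0.1291 0.    ] [245.8817 259.6985] [244.9422 185.3588]
bar [0.5737 0.146  0.095 ] [273.7941 241.9996] [232.9859 214.2907]
axis [0.7545 0.1068 0.095 ] [206.1342 217.6361] [252.1035 133.7591]
ptr [0.6311 0.2359 0.095 ] [236.32  265.365] [192.7965 187.9828]
0.1 0.25 [233.2 252.5] [189.6 183.5]
0.1 0.3 [232.1 249.8] [189.1 182.1]
0.1 0.35 [230.9 247. ] [188.7 180.5]
0.1 0.4 [229.5 244.2] [188.2 178.7]
0.1 0.45 [228.  241.4] [187.9 176.7]
0.1 0.5 [226.3 238.5] [187.5 174.6]
0.1 0.55 [224.6 235.7] [187.3 172.3]
0.108 0.25 [231.1 255. ] [186.  182.7]
0.108 0.3 [230.  252.2] [185.4 181.2]
0.108 0.35 [228.8 249.4] [184.9 179.6]
0.108 0.4 [227.4 246.6] [184.5 177.8]
0.108 0.45 [225.9 243.8] [184.1 175.9]
0.108 0.5 [224.2 240.9] [183.7 173.7]
0.108 0.55 [222.4 238.1] [183.4 171.4]
eraser [ 0.5313 -0.2097  0.    ]
can [ 0.739  -0.2715  0.    ]
orange [ 0.6406 -0.0869  0.05  ]
or3 [ 0.486  -0.1074  0.05  ]
```

View pics/t2.png

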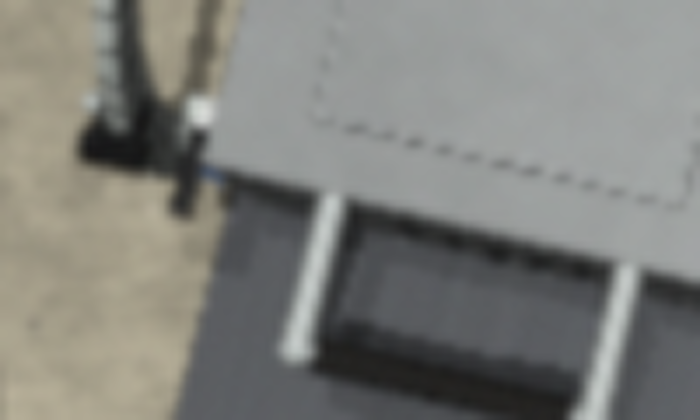

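The station model projects onto all of its known points, so I can go above casting B with the jaw along station x.

carry_out([
  [[0.35,0.4,-0.1],0.05],
  [[0.35,0.4,-0.1],0.05],
  [[0.35,0.4,-0.1],0.05],
  [[0.35,0.4,-0.1],0.05],
  [[0.35,0.4,-0.1],0.05],
  [[0.35,0.4,-0.1],0.05],
  [[0.35,0.4,-0.1],0.05],
  [[0.35,0.4,-0.1],0.05],
  [[0.35,0.4,-0.1],0.05],
  [[0.35,0.4,-0.1],0.05],
], jaw=0.2, force=30)

```text
time_s: 2.58
tcp_pos: [0.3172, -0.36, 0.1912]
eef_rot: [0.659, -0.256, -0.659, -0.256]
ft_force: [-0.2, -0.9, 0.1]
grip_width: 0.0684
```

carry_out([
  [[0.35,0.4,-0.1],0.055],
  [[0.35,0.4,-0.1],0.055],
  [[0.35,0.4,-0.1],0.055],
  [[0.35,0.4,-0.1],0.055],
  [[0.35,0.4,-0.1],0.055],
  [[0.35,0.4,-0.1],0.055],
  [[0.35,0.4,-0.1],0.055],
  [[0.35,0.4,-0.1],0.055],
  [[0.35,0.4,-0.1],0.055],
  [[0.35,0.4,-0.1],0.05],
])

```text
time_s: 3.42
tcp_pos: [0.4573, -0.2, 0.1512]
eef_rot: [0.704, -0.069, -0.704, -0.069]
ft_force: [0.1, -0.4, 1.0]
grip_width: 0.0684
```

```bash
python3 - <<'E'
from h import *
s=st();im=capture("side");cv2.imwrite("pics/s3.png",cv2.resize(im[80:260,230:430],None,fx=3.2,fy=3.2,interpolation=2))
E
```

```text
t 3.42 tcp [ 0.4573 -0.2     0.1512] xax [ 0. -0. -1.] jaw yaw 2.945 F [ 0.1 -0.4  1. ] w 0.0684 q [-0.1   0.2  -0.18  0.   -1.2  -0.1 ]
```

View pics/s3.png

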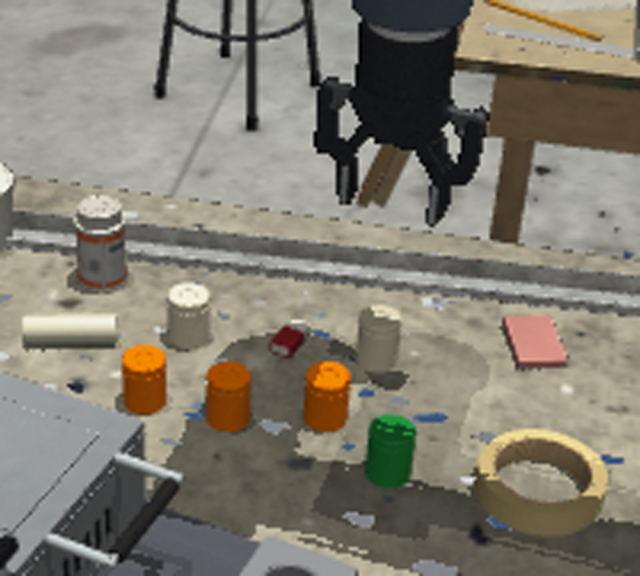

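The open gripper stands over the right-hand ivory casting, at crop (380,340), and the jaw clears its neighbours. Descending.

carry_out([
  [[-0.02,-0.02,-0.45],0],
  [[0,0,-0.45],0],
  [[0,0,-0.45],0],
  [[0,0,-0.45],0],
  [[0,0,-0.4],0],
  [[0,0,-0.4],0],
  [[0,0,-0.3],0],
  [[0,0,-0.2],0],
  [[0,0,-0.1],0],
  [[0,0,0],0],
])

```text
time_s: 4.3
tcp_pos: [0.4554, -0.2017, 0.0227]
eef_rot: [-0.703, 0.07, 0.704, 0.07]
ft_force: [0.5, -0.7, 0.4]
grip_width: 0.0686
```

carry_out([
  [[0,0,0],0],
  [[0,0,0],0],
  [[0,0,0],0],
  [[0,0,0],0],
  [[0,0,0],0],
  [[0,0,0],0],
  [[0,0,0],0],
  [[0,0,0],0],
  [[0,0,0],0],
  [[0,0,0],0],
], jaw=0.8, force=30)

```text
time_s: 5.13
tcp_pos: [0.4566, -0.2019, 0.0243]
eef_rot: [0.704, -0.07, -0.703, -0.07]
ft_force: [-0.6, 0.7, 5.2]
grip_width: 0.0375
```

carry_out([
  [[0,0,0.3],0],
  [[0,0,0.4],0],
  [[0,0,0.4],0],
  [[0,0,0.4],0],
  [[0,0,0.4],0],
  [[0,0,0.3],0],
  [[0,0,0.3],0],
  [[0,0,0],0],
  [[0,0,0],0],
  [[0,0,0],0],
])

```text
time_s: 5.97
tcp_pos: [0.4551, -0.2014, 0.1223]
eef_rot: [-0.703, 0.07, 0.704, 0.071]
ft_force: [-0.8, -0.6, -0.3]
grip_width: 0.0373
```

```bash
python3 - <<'E'
from h import *
s=st();capture("side");print([(r["box"],round(r["conf"],2)) for r in nets.silhouettes("side","casting_b")][:7], P("side",s["tcp_pos"]))
E
```

```text
t 5.97 tcp [ 0.4551 -0.2014  0.1223] xax [-0.001  0.001 -1.   ] jaw yaw 2.942 F [-0.8 -0.6 -0.3] w 0.0373 q [-0.1   0.22 -0.23 -0.   -1.13 -0.1 ]
[([333.1, 203.2, 16.0, 22.0], 0.85), ([288.8, 178.7, 12.2, 17.5], 0.78), ([302.5, 205.7, 19.4, 17.4], 0.67), ([351.7, 221.1, 12.0, 22.0], 0.64), ([350.9, 158.4, 16.3, 26.0], 0.57), ([275.0, 195.4, 14.4, 18.0], 0.51)] [350.77234798 157.26072939]
```

Casting held (width 37.3 mm). I'll check the well model against the picture with an overlay while I carry it across.

carry_out([
  [[0.04,0.5,0],0],
  [[0.04,0.5,0],0],
  [[0.04,0.5,0],0],
  [[0.04,0.5,0],0],
  [[0.04,0.5,0],0],
  [[0.04,0.5,0],0],
  [[0.04,0.5,0],0],
  [[0.04,0.5,0],0],
  [[0.04,0.5,0],0],
  [[0.04,0.5,0],0],
])

```text
time_s: 6.9
tcp_pos: [0.4713, -0.0008, 0.1225]
eef_rot: [-0.703, 0.07, 0.704, 0.07]
ft_force: [1.0, -0.6, -0.8]
grip_width: 0.037
```

carry_out([
  [[0.04,0.5,0],0],
  [[0.04,0.5,0],0],
  [[0.04,0.5,0],0],
  [[0.04,0.5,0],0],
  [[0.04,0.5,0],0],
  [[0.05,0.5,0],0],
  [[0.05,0.6,0],0],
  [[0.05,0.5,0],-0.01],
  [[0.05,0.4,0],0],
  [[0.05,0.3,0],0],
])

```text
time_s: 7.73
tcp_pos: [0.4895, 0.1915, 0.1226]
eef_rot: [-0.703, 0.074, 0.704, 0.073]
ft_force: [0.6, -0.1, -0.2]
grip_width: 0.037
```

```bash
python3 - <<'E'
from h import *
s=st();t=cv2.imread("pics/top0.png");sd=cv2.imread("pics/side0.png");o=[]
for im,n,(u0,v0,u1,v1) in((t,"top",(185,230,265,285)),(sd,"side",(280,245,350,315))):
    k=7 if n=="side" else 6
    b=cv2.resize(im[v0:v1,u0:u1],None,fx=k,fy=k,interpolation=2)
    for W in(WL,WR):
        for r,z,c in((.0215,.032,(0,0,255)),(.0215,.012,(0,255,255))):
            p=np.array([P(n,[W[0]+r*np.cos(a),W[1]+r*np.sin(a),z]) for a in np.linspace(0,6.3,60)])
            cv2.polylines(b,[np.int32(((p-[u0,v0]+.5)*k)*16)],True,c,1,16,4)
    o.append(b)
h=max(x.shape[0] for x in o);o=[cv2.copyMakeBorder(x,0,h-x.shape[0],0,0,0) for x in o]
b=np.hstack(o);f=min(800/b.shape[1],600/b.shape[0],1);cv2.imwrite("pics/ov.png",cv2.resize(b,None,fx=f,fy=f))
E
```

```text
t 7.73 tcp [0.4895 0.1915 0.1226] xax [-0.001 -0.001 -1.   ] jaw yaw 2.934 F [ 0.6 -0.1 -0.2] w 0.0370 q [ 0.67  0.27 -0.16 -0.   -1.15 -0.88]
```

View pics/ov.png

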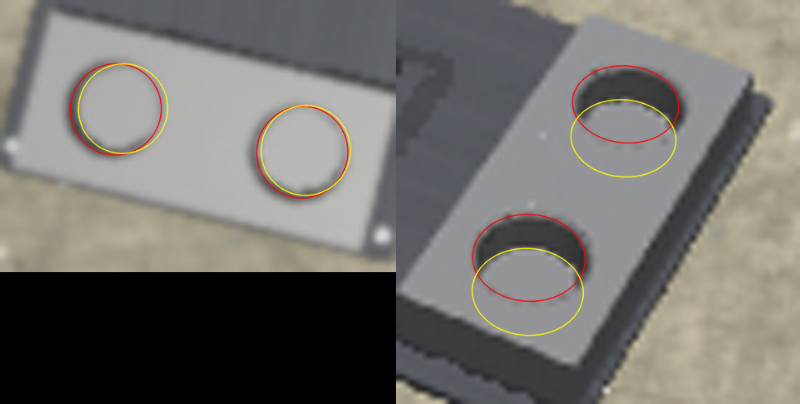

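Overlay: the red rings sit on the mouths to within about 1 px. The side view suggests the wells are 1–1.5 mm nearer in x. I'll lower to just above the mouth and compare.

carry_out([
  [[0,0.24,0],0],
  [[0,0.24,0],0],
  [[0,0,-0.3],0],
  [[0,0,-0.3],0],
  [[0,0,-0.3],0],
  [[0,0,-0.3],0],
  [[0,0,-0.2],0],
  [[0,0,0],0],
  [[0,0,0],0],
  [[0,0,0],0],
])

```text
time_s: 8.57
tcp_pos: [0.4903, 0.2097, 0.068]
eef_rot: [0.704, -0.074, -0.703, -0.074]
ft_force: [-0.0, 0.3, 0.5]
grip_width: 0.0373
```

```bash
python3 - <<'E'
from h import *
s=st();o=[]
W=[.4897,.2106]
for n,(u0,v0,u1,v1) in(("side",(270,240,350,320)),("top",(175,220,255,300))):
    im=capture(n);k=5
    b=cv2.resize(im[v0:v1,u0:u1],None,fx=k,fy=k,interpolation=2)
    for c0,r,z,c in((W,.0215,.032,(0,0,255)),(s["tcp_pos"],.019,s["tcp_pos"][2]-.0235,(0,255,0)),(s["tcp_pos"],.019,s["tcp_pos"][2]+.0265,(0,255,0))):
        p=np.array([P(n,[c0[0]+r*np.cos(a),c0[1]+r*np.sin(a),z]) for a in np.linspace(0,6.3,60)])
        cv2.polylines(b,[np.int32(((p-[u0,v0]+.5)*k)*16)],True,c,1,16,4)
    o.append(b)
cv2.imwrite("pics/ov2.png",np.hstack(o))
E
```

```text
t 8.57 tcp [0.4903 0.2097 0.068 ] xax [ 0.001  0.    -1.   ] jaw yaw 2.933 F [-0.   0.3  0.5] w 0.0373 q [ 0.7   0.33 -0.22  0.   -1.02 -0.91]
```

View pics/ov2.png

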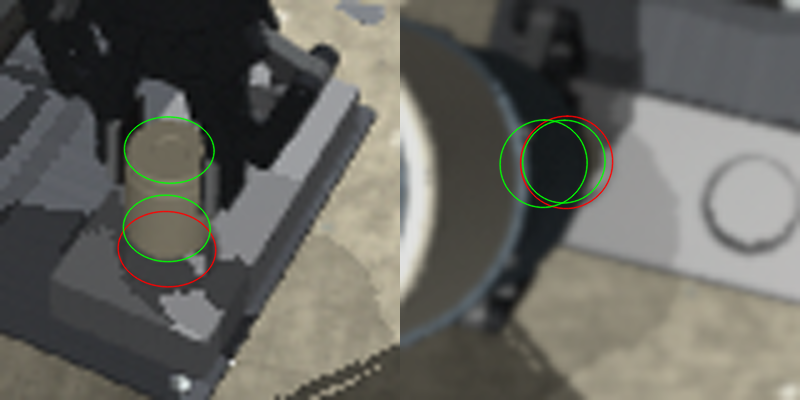

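carry_out([
  [[-0.015,0.02,0],0],
  [[0,0,-0.1],0],
  [[0,0,-0.1],0],
  [[0,0,-0.1],0],
  [[0,0,-0.1],0],
  [[0,0,-0.1],0],
  [[0,0,-0.1],0],
  [[0,0,0],0],
  [[0,0,0],0],
  [[0,0,0],0],
])

```text
time_s: 9.5
tcp_pos: [0.4893, 0.2104, 0.0434]
eef_rot: [0.703, -0.074, -0.703, -0.074]
ft_force: [0.5, -0.4, -0.7]
grip_width: 0.0369
```

carry_out([
  [[0,0,-0.05],0],
  [[0,0,-0.05],0],
  [[0,0,-0.05],0],
  [[0,0,-0.03],0],
  [[0,0,-0.03],0],
  [[0,0,0],0],
  [[0,0,0],0],
  [[0,0,0],0],
  [[0,0,0],0],
  [[0,0,0],0],
])

```text
time_s: 10.33
tcp_pos: [0.4891, 0.2103, 0.0363]
eef_rot: [0.703, -0.074, -0.703, -0.074]
ft_force: [-5.3, -2.0, 12.5]
grip_width: 0.0369
```

It is down on the floor (12 N, at the expected height). Releasing and lifting.

carry_out([
  [[0,0,0],0],
  [[0,0,0],0],
  [[0,0,0],0],
  [[0,0,0],0],
  [[0,0,0],0],
  [[0,0,0],0],
  [[0,0,0.1],0],
  [[0,0,0.3],0],
  [[0,0,0.4],0],
  [[0,0,0.4],0],
], jaw=0.2)

```text
time_s: 11.17
tcp_pos: [0.489, 0.2101, 0.0834]
eef_rot: [-0.703, 0.074, 0.703, 0.073]
ft_force: [-0.4, -0.4, 0.4]
grip_width: 0.0682
```

carry_out([
  [[0,0,0.4],0],
  [[0,0,0.4],0],
  [[0,-0.2,0.2],0],
  [[0.1,-0.6,0.1],0],
  [[0.3,-0.8,0],0],
  [[0.3,-0.8,0],0],
  [[0.3,-0.8,0],0],
  [[0.3,-0.8,0],0],
  [[0.3,-0.8,0],0],
  [[0.3,-0.8,0],0],
])

```text
time_s: 12.0
tcp_pos: [0.5651, -0.0158, 0.1267]
eef_rot: [-0.703, 0.074, 0.703, 0.074]
ft_force: [0.2, 0.5, 0.2]
grip_width: 0.0686
```

```bash
python3 - <<'E'
from h import *
s=st();o=[]
for n,(u0,v0,u1,v1) in(("side",(270,240,350,320)),("top",(175,220,255,300))):
    im=capture(n);k=5
    b=cv2.resize(im[v0:v1,u0:u1],None,fx=k,fy=k,interpolation=2)
    for z in(.032,.062):
        p=np.array([P(n,[.4897+.019*np.cos(a),.2106+.019*np.sin(a),z]) for a in np.linspace(0,6.3,60)])
        cv2.polylines(b,[np.int32(((p-[u0,v0]+.5)*k)*16)],True,(0,255,0),1,16,4)
    o.append(b)
cv2.imwrite("pics/ov3.png",np.hstack(o))
E
```

```text
t 12.00 tcp [ 0.5651 -0.0158  0.1267] xax [-0.  0. -1.] jaw yaw 2.933 F [0.2 0.5 0.2] w 0.0686 q [ 0.25  0.34 -0.05 -0.   -1.19 -0.46]
```

View pics/ov3.png

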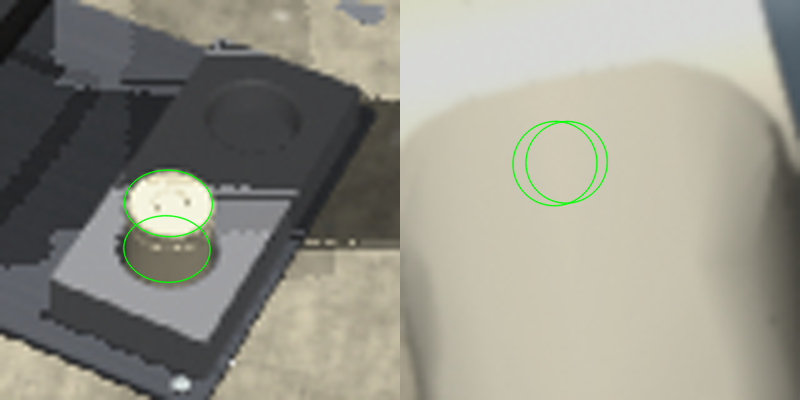

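Casting B sits upright in the left well with its top at the 62 mm ring. Next is casting A.

carry_out([
  [[0.16,-0.44,0],0],
  [[0.16,-0.44,0],0],
  [[0.16,-0.44,0],0],
  [[0.16,-0.44,0],0],
  [[0.16,-0.44,0],0],
  [[0.16,-0.44,0],0],
  [[0.16,-0.44,0],0],
  [[0.16,-0.44,0],0],
  [[0.16,-0.44,0],0],
  [[0.16,-0.44,0],0],
])

```text
time_s: 12.93
tcp_pos: [0.6289, -0.1905, 0.1265]
eef_rot: [-0.703, 0.074, 0.704, 0.074]
ft_force: [0.4, 0.4, -0.6]
grip_width: 0.0681
```

```bash
python3 - <<'E'
from h import *
st();capture("side");print([np.round(r["box"],1) for r in nets.silhouettes("side","casting_b")][:7],P("side",[.6298,-.191,.025]))
E
```

```text
t 12.93 tcp [ 0.6289 -0.1905  0.1265] xax [-0.001  0.    -1.   ] jaw yaw 2.933 F [ 0.4  0.4 -0.6] w 0.0681 q [-0.06  0.51  0.22 -0.   -1.28 -0.15]
[array([302.1, 205.4,  19.1,  19.7]), array([303.6, 285.9,  20.9,  26.1]), array([291.4, 177.3,  10.4,  20.5]), array([332.5, 204.5,  14.3,  18.8]), array([275.5, 198.3,  17.8,  19.4]), array([352.5, 221. ,  15.2,  22.8])] [287.95468143 178.77164732]
```

carry_out([
  [[0.01,-0.01,-0.4],0],
  [[0,0,-0.4],0],
  [[0,0,-0.4],0],
  [[0,0,-0.4],0],
  [[0,0,-0.4],0],
  [[0,0,-0.3],0],
  [[0,0,-0.2],0],
  [[0,0,-0.1],0],
  [[0,0,0],0],
  [[0,0,0],0],
])

```text
time_s: 13.87
tcp_pos: [0.6299, -0.19, 0.0235]
eef_rot: [0.704, -0.074, -0.703, -0.074]
ft_force: [0.4, 0.6, 0.3]
grip_width: 0.0682
```

carry_out([
  [[0,0,0],0],
  [[0,0,0],0],
  [[0,0,0],0],
  [[0,0,0],0],
  [[0,0,0],0],
  [[0,0,0],0],
  [[0,0,0],0],
  [[0,0,0],0],
  [[0,0,0],0],
  [[0,0,0],0],
], jaw=0.8)

```text
time_s: 14.7
tcp_pos: [0.6302, -0.1902, 0.0239]
eef_rot: [0.704, -0.074, -0.703, -0.074]
ft_force: [-0.4, 0.8, 5.9]
grip_width: 0.0372
```

carry_out([
  [[0,0,0.3],0],
  [[0,0,0.4],0],
  [[0,0,0.4],0],
  [[0,0,0.4],0],
  [[0,0,0.4],0],
  [[0,0,0.3],0],
  [[0,0,0.3],0],
  [[0,0,0],0],
  [[0,0,0],0],
  [[0,0,0],0],
])

```text
time_s: 15.53
tcp_pos: [0.6289, -0.1898, 0.1215]
eef_rot: [-0.703, 0.074, 0.704, 0.074]
ft_force: [-0.6, 0.4, -0.8]
grip_width: 0.0367
```

carry_out([
  [[-0.3,0.3,0],0],
  [[-0.3,0.3,0],0],
  [[-0.3,0.3,0],0],
  [[-0.3,0.3,0],0],
  [[-0.3,0.3,0],0],
  [[-0.3,0.3,0],0],
  [[-0.3,0.3,0],0],
  [[-0.3,0.3,0],0],
  [[-0.3,0.3,0],0],
  [[-0.3,0.3,0],0],
])

```text
time_s: 16.37
tcp_pos: [0.5081, -0.0696, 0.1216]
eef_rot: [-0.702, 0.074, 0.704, 0.074]
ft_force: [0.4, 0.4, -0.7]
grip_width: 0.037
```

carry_out([
  [[-0.1,0.5,0],0],
  [[-0.1,0.5,0],0],
  [[-0.1,0.5,0],0],
  [[-0.1,0.5,0],0],
  [[-0.1,0.5,0],0],
  [[-0.1,0.5,0],0],
  [[-0.1,0.5,0],0],
  [[-0.1,0.5,0],0],
  [[-0.1,0.5,0],0],
  [[-0.07,0.3,0],0],
])

```text
time_s: 17.2
tcp_pos: [0.4697, 0.1232, 0.1217]
eef_rot: [-0.703, 0.074, 0.704, 0.073]
ft_force: [0.1, 0.4, -1.0]
grip_width: 0.0369
```

carry_out([
  [[0,0,-0.2],0],
  [[0,0,-0.3],0],
  [[0,0,-0.3],0],
  [[0,0,-0.3],0],
  [[0,0,-0.2],0],
  [[0,0,-0.1],0],
  [[0,0,0],0],
  [[0,0,0],0],
  [[0,0,0],0],
  [[0,0,0],0],
])

```text
time_s: 18.03
tcp_pos: [0.4712, 0.1221, 0.0675]
eef_rot: [0.704, -0.073, -0.703, -0.074]
ft_force: [0.5, -0.6, -1.1]
grip_width: 0.0372
```

```bash
python3 - <<'E'
from h import *
s=st();print(s["tcp_pos"][:2]-[.4702,.1222])
E
```

```text
t 18.03 tcp [0.4712 0.1221 0.0675] xax [ 0.001  0.001 -1.   ] jaw yaw 2.933 F [ 0.5 -0.6 -1.1] w 0.0372 q [ 0.58  0.25 -0.34  0.   -0.98 -0.79]
[ 0.00100654 -0.00010351]
```

carry_out([
  [[-0.015,0.01,0],0],
  [[0,0,-0.1],0],
  [[0,0,-0.1],0],
  [[0,0,-0.1],0],
  [[0,0,-0.1],0],
  [[0,0,-0.1],0],
  [[0,0,-0.1],0],
  [[0,0,0],0],
  [[0,0,0],0],
  [[0,0,0],0],
])

```text
time_s: 18.87
tcp_pos: [0.4702, 0.1223, 0.0429]
eef_rot: [-0.703, 0.074, 0.703, 0.074]
ft_force: [0.3, 0.2, -0.8]
grip_width: 0.0369
```

carry_out([
  [[0,0,-0.05],0],
  [[0,0,-0.05],0],
  [[0,0,-0.05],0],
  [[0,0,-0.03],0],
  [[0,0,-0.02],0],
  [[0,0,0],0],
  [[0,0,0],0],
  [[0,0,0],0],
  [[0,0,0],0],
  [[0,0,0],0],
])

```text
time_s: 19.7
tcp_pos: [0.4701, 0.1223, 0.0359]
eef_rot: [0.703, -0.074, -0.703, -0.074]
ft_force: [-4.3, -0.5, 9.6]
grip_width: 0.0373
```

Both seated at the same height. Release, rise, and look.

carry_out([
  [[0,0,0],0],
  [[0,0,0],0],
  [[0,0,0],0],
  [[0,0,0],0],
  [[0,0,0],0],
  [[0,0,0],0],
  [[0,0,0.1],0],
  [[0,0,0.3],0],
  [[0,0,0.4],0],
  [[0,0,0.4],0],
], jaw=0.2)

```text
time_s: 20.53
tcp_pos: [0.4699, 0.1221, 0.0835]
eef_rot: [-0.703, 0.074, 0.703, 0.073]
ft_force: [-0.2, -0.1, 0.0]
grip_width: 0.0683
```

carry_out([
  [[0,0,0.4],0],
  [[0,0,0.4],0],
  [[0,0,0.4],0],
  [[0,0,0.4],0],
  [[0.4,0.1,0.2],0],
  [[0.4,0.1,0],0],
  [[0.4,0.1,0],0],
  [[0.4,0.1,0],0],
  [[0.4,0.1,0],0],
  [[0.4,0.1,0],0],
])

```text
time_s: 21.37
tcp_pos: [0.5669, 0.1464, 0.1551]
eef_rot: [-0.703, 0.074, 0.703, 0.074]
ft_force: [0.1, 0.1, -0.1]
grip_width: 0.0679
```

carry_out([
  [[0.15,0,0],0],
  [[0,0,0],0],
  [[0,0,0],0],
  [[0,0,0],0],
  [[0,0,0],0],
  [[0,0,0],0],
  [[0,0,0],0],
  [[0,0,0],0],
  [[0,0,0],0],
  [[0,0,0],0],
], jaw=0.6)

```text
time_s: 22.2
tcp_pos: [0.5721, 0.1463, 0.1549]
eef_rot: [0.703, -0.074, -0.703, -0.074]
ft_force: [-0.3, 0.0, 0.1]
grip_width: 0.0343
```

```bash
python3 - <<'E'
from h import *
s=st();print(s["tcp_pos"]-[.573,.146,.076])
im=capture("side");cv2.imwrite("pics/s4.png",cv2.resize(im[190:320,200:350],None,fx=4.5,fy=4.5,interpolation=2))
E
```

```text
t 22.20 tcp [0.5721 0.1463 0.1549] xax [ 0.  0. -1.] jaw yaw 2.933 F [-0.3  0.   0.1] w 0.0343 q [ 0.51  0.37  0.07 -0.   -1.27 -0.72]
[-0.0008922   0.00033458  0.07893289]
```

View pics/s4.png

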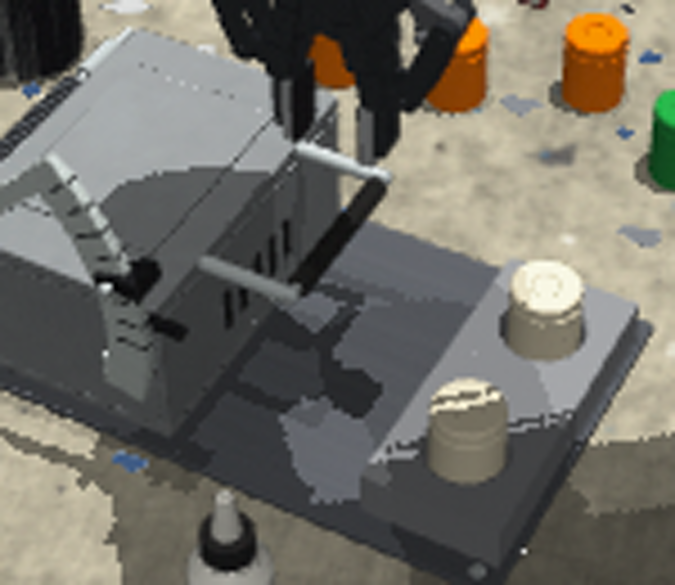

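Both castings stand in the wells and the gripper is above the bar. Descending to grip it.

carry_out([
  [[0.02,0,-0.2],0],
  [[0,0,-0.25],0],
  [[0,0,-0.25],0],
  [[0,0,-0.25],0],
  [[0,0,-0.25],0],
  [[0,0,-0.25],0],
  [[0,0,-0.2],0],
  [[0,0,-0.2],0],
  [[0,0,-0.1],0],
  [[0,0,0],0],
])

```text
time_s: 23.08
tcp_pos: [0.5724, 0.1461, 0.0756]
eef_rot: [-0.703, 0.074, 0.704, 0.073]
ft_force: [-0.0, -0.3, 0.4]
grip_width: 0.0341
```

carry_out([
  [[0,0,0],0],
  [[0,0,0],0],
  [[0,0,0],0],
  [[0,0,0],0],
  [[0,0,0],0],
  [[0,0,0],0],
  [[0,0,0],0],
  [[0,0,0],0],
  [[0,0,0],0],
  [[0,0,0],0],
], jaw=1.0, force=50)

```text
time_s: 23.92
tcp_pos: [0.5727, 0.1465, 0.0772]
eef_rot: [-0.703, 0.074, 0.703, 0.074]
ft_force: [-4.7, 1.9, 5.6]
grip_width: 0.0102
```

```bash
python3 - <<'E'
from h import *
s=st();p=s["tcp_pos"]
for a in(.1,.2,.25,.3,.35,.4,.45): d=.185*(1-np.cos(a));print(a,"shift units from 0:",(np.r_[ex*d,.185*np.sin(a)]/.04).round(3))
im=cv2.imread("pics/side0.png")
E
```

```text
t 23.92 tcp [0.5727 0.1465 0.0772] xax [-0.  0. -1.] jaw yaw 2.933 F [-4.7  1.9  5.6] w 0.0102 q [ 0.51  0.42 -0.05 -0.   -1.1  -0.72]
0.1 shift units from 0: [ 0.023 -0.005  0.462]
0.2 shift units from 0: [ 0.09  -0.02   0.919]
0.25 shift units from 0: [ 0.141 -0.031  1.144]
0.3 shift units from 0: [ 0.202 -0.044  1.367]
0.35 shift units from 0: [ 0.274 -0.06   1.586]
0.4 shift units from 0: [ 0.357 -0.077  1.801]
0.45 shift units from 0: [ 0.45  -0.098  2.012]
```

carry_out([
  [[0,0,0.09],0],
  [[0.003,0,0.092],0],
  [[0.005,-0.001,0.092],0],
  [[0.007,-0.001,0.092],0],
  [[0.008,-0.002,0.092],0],
  [[0.01,-0.002,0.092],0],
  [[0.012,-0.003,0.092],0],
  [[0.014,-0.003,0.092],0],
  [[0.016,-0.004,0.092],0],
  [[0.018,-0.004,0.092],0],
])

```text
time_s: 24.75
tcp_pos: [0.5761, 0.1457, 0.1137]
eef_rot: [-0.703, 0.074, 0.704, 0.074]
ft_force: [-4.1, 3.5, -4.8]
grip_width: 0.0099
```

```bash
cat >> h.py <<'E'
def chk(name=None,z0=.0772):
    s=st();a=np.arcsin((s["tcp_pos"][2]-z0)/.185);print("angle from tcp",a)
    for n in("side","top"):
        im=capture(n)
        for th in("pointer","clip_mark"): print(n,th,[(np.round(r["at"],1).tolist(),round(r["conf"],2)) for r in nets.tip_of(n,th)[:3]])
        for y in(.096,.1,.104):print("model ptr",y,P(n,S(.105-.148*np.cos(a),y,.095+.148*np.sin(a))).round(1))
        if name: cv2.imwrite(f"pics/{name}_{n}.png",im)
    if name:
        A=cv2.resize(cv2.imread(f"pics/{name}_side.png")[225:280,205:260],None,fx=7,fy=7,interpolation=2)
        B=cv2.resize(cv2.imread(f"pics/{name}_top.png")[155:210,165:220],None,fx=7,fy=7,interpolation=2)
        cv2.imwrite(f"pics/{name}.png",np.hstack([A,B]))
E
python3 -c "
from h import *
chk('c1')"
```

```text
t 24.75 tcp [0.5761 0.1457 0.1137] xax [-0.001  0.    -1.   ] jaw yaw 2.933 F [-4.1  3.5 -4.8] w 0.0099 q [ 0.51  0.4   0.01 -0.   -1.18 -0.72]
angle from tcp 0.19838220562514872
side pointer [([237.8, 255.9], 0.82)]
side clip_mark [([209.3, 214.5], 0.54), ([231.8, 248.9], 0.47)]
model ptr 0.096 [235.2 254.1]
model ptr 0.1 [234.2 255.3]
model ptr 0.104 [233.1 256.5]
top pointer [([362.9, 156.3], 0.38)]
top clip_mark []
model ptr 0.096 [192.  185.2]
model ptr 0.1 [190.2 184.8]
model ptr 0.104 [188.4 184.4]
```

View pics/c1.png

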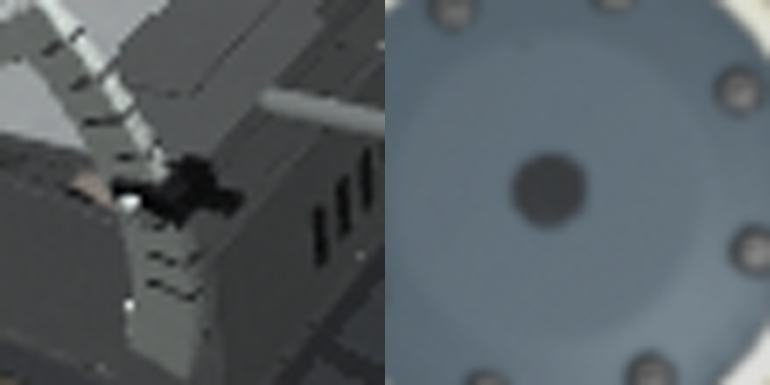

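The pointer (tip about crop (240,198)) now overlaps the lower side of the clip block (165–210,160–220). I'll average several network readings for pointer and clip.

```bash
python3 - <<'E'
from h import *
np.set_printoptions(precision=4,suppress=True)
st()
R={"pointer":[],"clip_mark":[]}
for i in range(10):
    capture("side")
    for th in R:
        for r in nets.tip_of("side",th)[:3]:
            if abs(r["at"][0]-235)<14 and abs(r["at"][1]-252)<14: R[th].append(r["at"])
for th in R: a=np.array(R[th]);print(th,len(a),np.median(a,0),a.std(0),a.round(1).tolist())
def stn(X): d=X[:2]-O;return np.array([d@ex,d@ey,X[2]])
for a,b in[((231.5,252),(186.4,179.3)),((232.6,248.5),(188.2,186.3)),((232.6,248.5),(187.5,181))]:
    X,e=tri(a,b);x=stn(X);print(a,b,x,e,"r",np.hypot(.105-x[0],x[2]-.095),"ang",np.arctan2(x[2]-.095,.105-x[0]))
for a,b in[((241.2,263.8),(195.7,190.4)),((240.2,265.2),(193.7,187.0))]:
    X,e=tri(a,b);print("ptr shut",stn(X),e)
for nm,(u0,v0,u1,v1) in dict(side0=(220,236,248,270),top0=(176,168,206,196)).items():
    g=cv2.imread(f"pics/{nm}.png").max(2)[v0:v1,u0:u1];print(nm,"cols",u0)
    for i,r in enumerate(g):print(v0+i,"".join("#" if x<32 else "+" if x<48 else "-" if x<90 else "." for x in r))
E
```

```text
t 25.05 tcp [0.5761 0.1457 0.1136] xax [-0.001  0.    -1.   ] jaw yaw 2.933 F [-4.7  4.  -4.6] w 0.0102 q [ 0.51  0.4   0.01 -0.   -1.18 -0.72]
pointer 9 [237.3 255.3] [1.2706 1.6337] [[237.3, 250.8], [238.9, 255.6], [235.9, 255.4], [235.0, 255.5], [237.2, 255.3], [237.8, 256.4], [236.3, 253.4], [238.4, 253.2], [238.8, 254.9]]
clip_mark 10 [233.1 247.4] [1.3092 1.8983] [[233.5, 247.4], [233.3, 248.8], [235.9, 250.0], [232.2, 247.4], [232.6, 246.6], [234.8, 247.5], [231.0, 247.2], [232.9, 245.7], [232.3, 252.4], [233.5, 246.2]]
(231.5, 252) (186.4, 179.3) [-0.0347  0.1058  0.1374] 0.006399493119667702 r 0.14602908777163684 ang 0.29491701251448266
(232.6, 248.5) (188.2, 186.3) [-0.0426  0.1001  0.1446] 0.007615024078165813 r 0.15574823144416616 ang 0.3241372713629452
(232.6, 248.5) (187.5, 181) [-0.0371  0.1016  0.1446] 0.003428333577165549 r 0.150503932235071 ang 0.3357604636821425
ptr shut [-0.0483  0.0917  0.095 ] 0.003236207269085474
ptr shut [-0.0448  0.0965  0.0942] 0.009819342540988096
side0 cols 220
236 ......................-.....
237 ............................
238 .........
[... 1336 characters left out ...]

176 ........-..--+#+----..........
177 .......---..-+#+----..........
178 ......-++----+#++--...........
179 ......++#++++##++---.--.......
180 .....-+########+++-----.......
181 .....-#########++------.......
182 .....--+#######++---+--.......
183 .......----++#+++--+++-.......
184 ............-------+++-...-...
185 ...................-+--...----
186 ...................-+-....----
187 ...................---....----
188 ...................---....----
189 ...................---....----
190 ...................--......---
191 ............................--
192 ...........................---
193 ..........................----
194 ..........................----
195 ..........................----
```

carry_out([
  [[0.015,-0.003,0.067],0],
  [[0.016,-0.003,0.067],0],
  [[0.016,-0.004,0.067],0],
  [[0.017,-0.004,0.067],0],
  [[0.018,-0.004,0.067],0],
  [[0.019,-0.004,0.067],0],
  [[0.019,-0.004,0.067],0],
  [[0.02,-0.004,0.067],0],
  [[0,0,0],0],
  [[0,0,0],0],
])

```text
time_s: 27.38
tcp_pos: [0.5815, 0.1444, 0.135]
eef_rot: [-0.703, 0.074, 0.704, 0.074]
ft_force: [-4.7, 3.9, -4.5]
grip_width: 0.01
```

```bash
python3 - <<'E'
from h import *
s=st();a=np.arcsin((s["tcp_pos"][2]-.0772)/.185);print("angle",a)
R={"pointer":[],"clip_mark":[]}
for i in range(12):
    im=capture("side")
    for th in R:
        for r in nets.tip_of("side",th)[:3]:
            if abs(r["at"][0]-235)<14 and abs(r["at"][1]-250)<14: R[th].append(r["at"])
for th in R: b=np.array(R[th]);print(th,len(b),np.median(b,0),b.mean(0),b.std(0)/len(b)**.5)
print("model .094",P("side",S(.105-.148*np.cos(a),.094,.095+.148*np.sin(a))))
cv2.imwrite("pics/c2_side.png",im)
s0=cv2.imread("pics/side0.png")
f=lambda x:cv2.resize(x[228:273,212:252],None,fx=9.5,fy=9.5,interpolation=2)
cv2.imwrite("pics/c2.png",np.hstack([f(s0),f(im)]))
g=im.max(2)[236:262,220:248]
for i,r in enumerate(g):print(236+i,"".join("#" if x<24 else "+" if x<36 else "-" if x<70 else "." for x in r))
E
```

```text
t 27.38 tcp [0.5815 0.1444 0.135 ] xax [-0.002  0.    -1.   ] jaw yaw 2.932 F [-4.7  3.9 -4.5] w 0.0100 q [ 0.5   0.4   0.06 -0.   -1.24 -0.71]
angle 0.318035777405333
pointer 13 [235.  248.6] [234.86923077 248.64615385] [0.36494056 0.36106604]
clip_mark 10 [233.3 248.8] [233.49 248.69] [0.45087692 0.40160926]
model .094 [233.24195741 246.99026665]
236 ...................---------
237 ................------------
238 ................------------
239 ................-.----------
240 ...............-------------
241 ................------------
242 --.............-------------
243 ..............--------------
244 .......--...----------------
245 .......#####++--------------
246 ........#########-----------
247 ..--....-########----------.
248 ........-#######---------..-
249 .........-#####---------.---
250 .--.....-#######------------
251 .+++++--#######+--------.---
252 .##-##++#######--------.----
253 .-...#########--------.-----
254 .....+#######--------.------
255 -.....-#####-------.--------
256 ........-+#-----------------
257 --.....--.-..-.----.--------
258 --...........-----.---------
259 -............----.----------
260 --...........---------------
261 --....--....---.------------
```

View pics/c2.png

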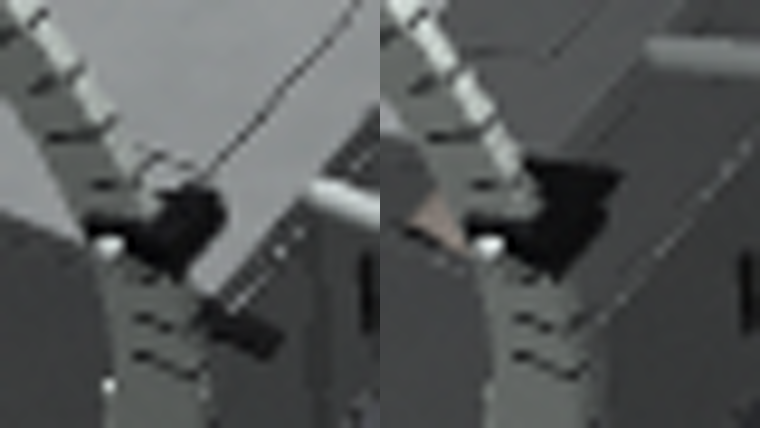

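Both panels agree. The pointer now lies at the clip block's inner end: network readings are pointer (234.9,248.6) and clip (233.5,248.7). The networks put the remaining error at about +0.01 rad and the geometry puts it at about 0, so I'll nudge up half a degree or less and hold.

carry_out([
  [[0.008,-0.001,0.024],0],
  [[0,0,0],0],
  [[0,0,0],0],
  [[0,0,0],0],
  [[0,0,0],0],
  [[0,0,0],0],
  [[0,0,0],0],
  [[0,0,0],0],
  [[0,0,0],0],
  [[0,0,0],0],
])

```text
time_s: 30.02
tcp_pos: [0.5817, 0.1444, 0.1359]
eef_rot: [-0.703, 0.074, 0.704, 0.074]
ft_force: [-5.4, 4.3, -3.4]
grip_width: 0.0102
```

```bash
python3 - <<'E'
from h import *
s=st();print("angle",np.arcsin((s["tcp_pos"][2]-.0772)/.185))
R={"pointer":[],"clip_mark":[]}
for i in range(14):
    im=capture("side")
    for th in R:
        for r in nets.tip_of("side",th)[:3]:
            if abs(r["at"][0]-235)<14 and abs(r["at"][1]-250)<14: R[th].append(r["at"])
for th in R: b=np.array(R[th]);print(th,len(b),np.median(b,0),b.mean(0),b.std(0)/len(b)**.5)
print([np.round(r["box"],1).tolist() for r in nets.silhouettes("side","casting_b")][:8])
for W in([.4897,.2106],[.4703,.1222]):print(P("side",[*W,.047]))
s0=cv2.imread("pics/side0.png")
f=lambda x:cv2.resize(x[205:305,200:340],None,fx=5.5,fy=5.5,interpolation=2)
cv2.imwrite("pics/fin.png",f(im));st()
E
```

```text
t 30.02 tcp [0.5817 0.1444 0.1359] xax [-0.002  0.    -1.   ] jaw yaw 2.933 F [-5.4  4.3 -3.4] w 0.0102 q [ 0.5   0.4   0.06 -0.   -1.24 -0.71]
angle 0.322603031405506
pointer 15 [235.  249.4] [235.92666667 249.66666667] [0.9402348  0.74569381]
clip_mark 15 [234.  248.7] [234.81333333 248.76666667] [0.97314458 0.69331197]
[[323.3, 260.6, 17.2, 20.4], [302.8, 204.3, 15.9, 23.5], [304.3, 284.7, 21.8, 27.0], [352.9, 222.9, 17.4, 22.5]]
[302.93402614 284.59634995]
[319.91031252 258.06181291]
t 32.17 tcp [0.5817 0.1444 0.1359] xax [-0.002  0.    -1.   ] jaw yaw 2.933 F [-4.1  2.9 -3.7] w 0.0102 q [ 0.5   0.4   0.06 -0.   -1.24 -0.71]
```

View pics/fin.png

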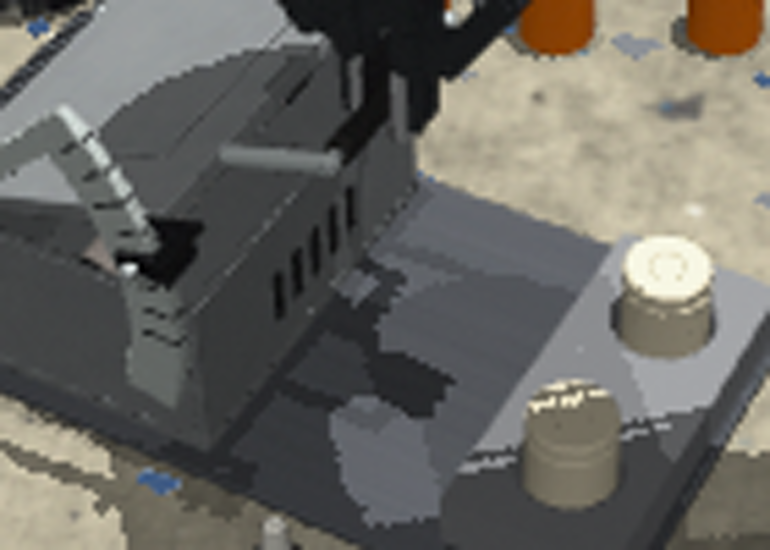

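Both castings are upright in the wells and the cover is held. The network difference again points slightly up, so I'll make one last nudge of about 0.005 rad, then settle.

carry_out([
  [[0.008,-0.001,0.024],0],
  [[0,0,0],0],
  [[0,0,0],0],
  [[0,0,0],0],
  [[0,0,0],0],
  [[0,0,0],0],
  [[0,0,0],0],
  [[0,0,0],0],
  [[0,0,0],0],
  [[0,0,0],0],
])

```text
time_s: 33.0
tcp_pos: [0.5821, 0.1443, 0.1368]
eef_rot: [-0.703, 0.074, 0.704, 0.074]
ft_force: [-4.5, 3.8, -3.5]
grip_width: 0.01
```

```bash
python3 - <<'E'
from h import *
s=st();print("angle",np.arcsin((s["tcp_pos"][2]-.0772)/.185),abs(s["joint_vel"]).max());print(hand_in())
E
```

```text
t 33.00 tcp [0.5821 0.1443 0.1368] xax [-0.002  0.    -1.   ] jaw yaw 2.933 F [-4.5  3.8 -3.5] w 0.0100 q [ 0.5   0.4   0.07 -0.   -1.24 -0.71]
angle 0.3281265415742 0.0015483834026953805
the job is handed in; nothing more can be done
None
```

I handed the job in at 33 s. Both ivory castings stand upright in the wells and are released. The gripper still holds the lamp cover by its bar, at about 0.328 rad.

- **Castings:** each met the well floor at the expected height with 10–13 N, and the pictures after release show both seated. The networks' casting positions agree with this to 1 px in the left well. In the right well they are about 3–4 px off, though the picture shows that casting seated too.
- **Cover:** the arm was steady at hand-in. The 0.328 rad comes from the arm's height at the bar, not from a direct reading of the cover.
- **Clip:** the estimates of its angle disagreed slightly. Geometry from the picture gave about 0.316 rad, and the network readings gave about 0.327–0.34, so I stopped between them. The error could be about 0.01 rad. After the last small nudge of 0.005 rad I did not take another picture.
- **Other things:** the clip was not pushed. I moved clear of the bystanders and of the orange and green look-alikes, but did not check their positions again at the end.

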